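# Pull the vent flap shut with the hooked pole

## Robot

A 6-joint arm with a two-finger parallel gripper is mounted at the origin on the work surface. World frame = base frame: x ahead of the robot, y to its left, z up, the work surface at z = 0. Lengths are in m, angles in degrees, forces in N, time in s.
With the tool pointing down it reaches from about 0.35 to 0.85 m from the base axis. Payload 8.1 kg.
Tool frame: the origin (TCP) lies on the front face of the gripper's body, between the roots of the fingers; the fingertips stand 73 mm ahead of it and the grasp point (between the pads) lies 54 mm ahead of it; z points along the fingers, y is the line along which they close (so a half turn about z gives the same grasp; the last joint's range is limited). The gripper opens to 85 mm and grips with 20 to 120 N. Pads are 22 mm wide; open, the fingers measure 114 mm over their backs; the gripper's body (76 mm by 85 mm) begins 54 mm behind the grasp point. The pads swing forward as they close: fully open they stand 13 mm farther back than shut.
Start: joints at [-71.299, 7.471, 85.268, -0, 87.261, -4.893], TCP at [0.24, -0.55, 0.304] pointing down, gripper open.
Joint ranges: [-169.43, 169.43], [-51.17, 129.36], [1.28, 143.12], [-76.62, 256.62], [0, 156.53], [-152.29, 152.29]. Speed limits (degrees/s): [136.94, 136.94, 159.86, 180, 180, 180].

## Interface

Orientations are given as a 3x3 rotation matrix whose columns are the frame's x, y, z axes.
In Python, from station import env gives the robot as it stands.
- The arm moves only by the tool jog_arm, never from a script. Its argument "deltas" is a list of rows, each a list of 7 numbers: the turn, a rotation vector about the tool's x, y, z normalised to -1 to 1, where 1 is pi/2 rad, then the shift along the tool's x, y, z normalised to -1 to 1, where 1 is 0.5 m, then the gripper's target within -1 to 1 (shut at 1, half-way at 0, fully open at -1). In form: [[ax, ay, az, x, y, z, claw], ...]. A call has 1 to 8 rows; each row shifts and turns the commanded pose from where the row before left it, along the tool's axes as they then stand; what a row does not reach is not made up. A row lasts 1/8 s, in which the tool goes at most 62.5 mm and 10.7 degrees, less where a joint would pass 70% of its speed; a pose out of reach is approached as far as the arm can. A call with a number of a shift or a turn outside -1 to 1 is refused whole. A call with a gripper value outside its range is refused whole. The fingers move at their own pace and stop on an object; the grip force is fixed at half the most. Time passes only in rows, so rows that do not move let the fingers close. It gives the time, the measured TCP pose, the force, the opening and the grip force at its end, in the units of the state.
- env.state(): the state, without advancing time (a new reading comes with each control period).
- env.grab_frame(name): name is "scene" or "top"; returns the picture (480x640x3 uint8, red, green, blue); there is no depth.
- env.get_calibration(name): a dict with "camera_matrix" (3x3 intrinsics, pixels), "k1" (the pictures are not rectified: a ray, as slopes to the right and down, at radius r is drawn at 1 + k1 r^2 times it, then the intrinsics apply), "position" and "attitude" of the camera in the world. Camera axes: x right, y down, z forward; pixel columns grow to the right and rows downward; lengths in m; the calibration is good to about 2 mm. A picture is of the moment at which its call begins. get_calibration takes no time and is no camera call.
- env.hand_in(): hands the job in; it is judged then, once.
The state is a dict: "t": time; "joint_positions": joint angles; "qd": joint speeds; "effort": joint torques, N m; "ee_pos": TCP position; "tool_rot": TCP orientation; "contact_force": force on the tool from outside, world axes, zero at the start; "moment": the same for the moment, N m; "gripper_width": finger opening in m; "grip_force": force on a finger pad.
Only numpy, scipy, OpenCV 4.12 (cv2) and the standard library are available. Lean on these libraries where they do the work, as an engineer would, in place of code of your own. Each camera call takes 0.05 s, during which the arm holds its last target. There are 200 camera calls.

## Task

The vent flap on the ledge under the mirror is tipped open. Take the hooked pole from its rest, drop its hook into the ring eye on top of the flap and pull the flap fully shut with it. Then lift the hook out and lay the pole back across both posts of its rest, hook hanging down, leaving the flap shut.

Things in the scene. Friction and masses are not known exactly. Their poses are not given: they have to be found in the camera images.
- hook_pole: Loose 70 g pole: 14 mm square wooden bar, steel hook at its front. Origin on the bar's centre line by the balance point (grip here); x to the hook, z up. Wood from x = -150 to 70 mm, ferrule to 95, 8 mm rod to 120, there bent straight down (-z), 8 mm thick, tip 52 mm below the centre line. Starts level on the rest, centre line 72 mm above the ledge, origin within 14 mm of mid-rest.
- pole_rest: Wooden pole rest fixed to the ledge: base plate 160 x 70 x 8 mm and two flat-topped posts, 20 (x) by 70 mm (y), centred at x = -60 and +60 mm, tops 65 mm above the ledge; the gap between them is free for the fingers. Origin at the centre of the underside, x along the pole's lay, z up.
- ring_eye (a point): Centre of the level-lying steel ring eye (hole 41 mm, wire 7 mm) fixed to the flap, moving and tilting with it; 197 mm above the ledge when shut. Axes of the flap: z up the flap from its hinge (upright when shut; also the hole's axis), y along the hinge, x to the rear, away from the robot. In these axes the hinge line is at x = 35, z = -165 mm. The ring is 35 mm before the flap, 15 above its top.
- vent_flap (a joint): Tilt (rad) of the aluminium flap, 200 wide x 150 tall x 8 mm, about its bottom hinge 32 mm above the ledge: 0 = upright, shut, at a stop; grows to 0.8 as its top tips away from the robot; starts at 0.42 to 0.62. Stays where left; 2 to 3 N at the ring moves it. The fixed white box around it is 250 mm wide, cheeks 160 mm high, from 15 mm before to 135 behind the hinge.
There are look-alikes about, which are no part of the job. Leave any purple or turquoise look-alike of the pole_rest alone.

How it is judged:
By the outcome, as a careful person would: the job done as asked, in the order asked, and still so for the second after the job is handed in, with the robot touching nothing.
It also fails if it takes over 50 s, if anything falls off the work surface, if the arm or the gripper's body presses on something with over 40 N, if the wrist force passes 120 N, or if a joint passes its speed limit or range.

## Working session

There is one attempt and no reset: what is moved stays moved. The work goes in short steps, Python scripts to look and compute and a tool call to move; the robot and the scene stay as the last step left them, time stands still between calls to the robot, and variables do not carry over. Pictures are saved under pics/ and viewed, at most 11 in all, crops included, and the job is handed in when it is done.

Besides the shell and the picture viewer there is one more tool, called after "Request:" in YAML: its name, and indented under it one key for each argument. jog_arm: Moves the arm, as the interface text tells. Its arguments: {"type":"object","properties":{"deltas":{"type":"array"}},"required":["deltas"]}

```bash
ls; mkdir -p pics
python3 - <<'E'
from station import env
import cv2
for n in("scene","top"):
    cv2.imwrite(f"pics/{n}0.png",env.grab_frame(n)[:,:,::-1]); print(env.get_calibration(n))
print(env.state())
E
```

```text
pics
{'camera_matrix': array([[571.56098254,   0.        , 313.64505224],
       [  0.        , 571.56098254, 233.16842763],
       [  0.        ,   0.        ,   1.        ]]), 'k1': -0.14933044674600704, 'position': array([ 1.3552418 , -0.48679573,  0.72737911]), 'attitude': array([[ 0.34700001,  0.50978107, -0.78721932],
       [ 0.93773666, -0.20248029,  0.28222632],
       [-0.01552276, -0.83613694, -0.54830106]])}
{'camera_matrix': array([[443.7222009 ,   0.        , 319.96270657],
       [  0.        , 443.7222009 , 237.70844078],
       [  0.        ,   0.        ,   1.        ]]), 'k1': -0.07953767114298457, 'position': array([ 0.43064232, -0.16003346,  0.93308303]), 'attitude': array([[ 0.01135907, -0.9973658 ,  0.07164095],
       [-0.99945754, -0.01353937, -0.03002195],
       [ 0.03091284, -0.07126107, -0.99697856]])}
{'t': 0.1, 'joint_positions': array([-7.12995329e+01,  7.51115621e+00,  8.53220679e+01, -1.69054240e-03,
        8.72622462e+01, -4.89275920e+00]), 'qd': array([-0.00039184, -0.03167507, -0.09846042,  0.04369631,  0.06412361,
       -0.00350662]), 'effort': array([ 1.17552798e-03, -5.70952070e+01, -5.01943016e+01, -2.92427139e-04,
        8.04346637e-03, -7.32440617e-05]), 'ee_pos': array([ 0.24004061, -0.54948702,  0.30295464]), 'tool_rot': array([[ 9.16409512e-01,  4.00241541e-01, -5.62156930e-04],
       [ 4.00241920e-01, -9.16408176e-01,  1.56885528e-03],
       [ 1.12755849e-04, -1.66271267e-03, -9.99998611e-01]]), 'contact_force': array([-0.5014224 , -0.22695211, -0.2456776 ]), 'moment': array([-0.00830837,  0.02467446,  0.01738112]), 'grip_force': 0.0, 'gripper_width': 0.08543521639330179}
```

View pics/scene0.png

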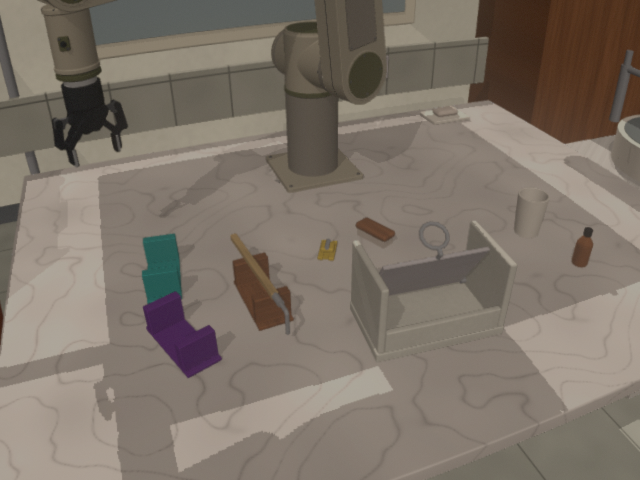

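View pics/top0.png

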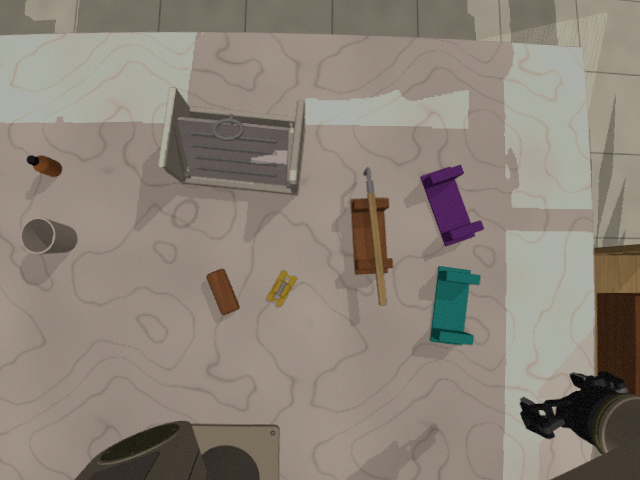

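The only brown rest is at top (370,236), with the pole on it (hook at (367,172), tail at (382,303)). Purple (451,205) and turquoise (453,305) are the look-alikes. The flap's ring is at about (229,127). I'll confirm these in enlarged crops.

```bash
cat > h.py <<'E'
import numpy as np, cv2
from station import env
def cal(n):
    c=env.get_calibration(n); return c["camera_matrix"],c["k1"],np.array(c["position"]),np.array(c["attitude"])
def proj(n,P):
    K,k,p,R=cal(n); q=(np.atleast_2d(P)-p)@R; s=q[:,:2]/q[:,2:]
    s=s*(1+k*(s**2).sum(1,keepdims=True)); return s*K[0,0]+K[:2,2]
def ray(n,uv):
    K,k,p,R=cal(n); d=(np.array(uv,float)-K[:2,2])/K[0,0]; s=d.copy()
    for _ in range(30): s=d/(1+k*(s@s))
    return p,R@np.r_[s,1]
def onz(n,uv,z):
    p,d=ray(n,uv); return p+d*(z-p[2])/d[2]
def tri(a,b):
    (p,d),(q,e)=ray("scene",a),ray("top",b)
    s=np.linalg.lstsq(np.c_[d,-e],q-p,rcond=None)[0]; A=p+d*s[0];B=q+e*s[1]
    return (A+B)/2,np.linalg.norm(A-B)
def crop(n,src,u0,v0,w,h,f,out):
    im=cv2.imread(src) if src else env.grab_frame(n)[:,:,::-1]
    c=cv2.resize(im[v0:v0+h,u0:u0+w],None,fx=f,fy=f,interpolation=cv2.INTER_CUBIC); return c
E
python3 - <<'E'
from h import *
a=crop(0,"pics/top0.png",150,80,250,240,3,0); cv2.imwrite("pics/c_top.png",a[:600] if 0 else cv2.resize(a,(625,600)))
a=crop(0,"pics/scene0.png",220,210,300,150,1,0); cv2.imwrite("pics/c_scene.png",cv2.resize(a,(800,400),interpolation=cv2.INTER_CUBIC))
E
```

```text
(no output)
```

View pics/c_top.png

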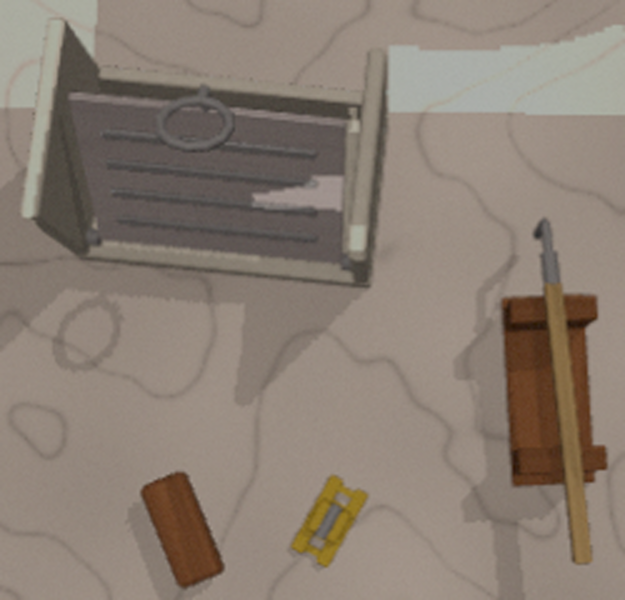

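View pics/c_scene.png

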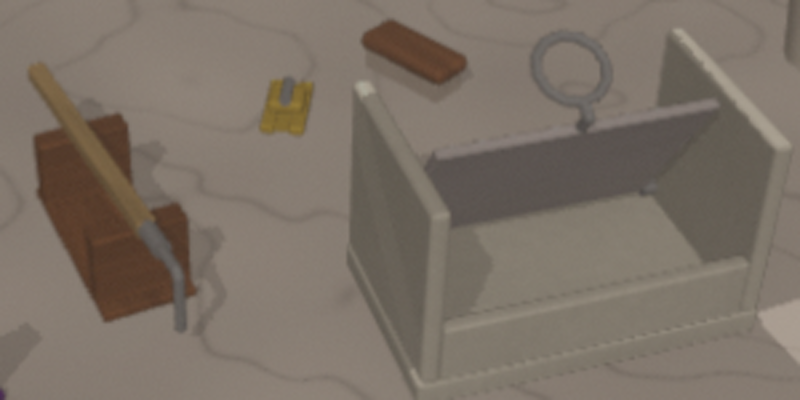

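```bash
cat > m.py <<'E'
from h import *
from scipy.optimize import least_squares
T=lambda u,v:(150+u/2.5,80+v/2.5)
S=lambda u,v:(220+u*3/8,210+v*3/8)
print("ring",tri(S(571,69),T(195,123)))
print("hooktip",tri(S(181,327),T(541,232)))
print("tail",onz("top",T(583,562),.079),"woodfront",onz("top",T(552,284),.079),"bend",onz("top",T(544,222),.076))
print("tail tri",tri(S(38,68),T(583,562)))
def rz(a): return np.array([[np.cos(a),-np.sin(a),0],[np.sin(a),np.cos(a),0],[0,0,1]])
def ry(a): return np.array([[np.cos(a),0,np.sin(a)],[0,1,0],[-np.sin(a),0,np.cos(a)]])
obs=[("f",(-.035,0,.165),"t",T(195,123)),("f",(-.035,0,.165),"s",S(571,69)),
("f",(0,.1,.15),"s",S(718,103)),("f",(0,-.1,.15),"s",S(435,155)),("f",(0,.1,.15),"t",T(70,95)),("f",(0,-.1,.15),"t",T(347,124)),
("b",(.135,.125,.128),"t",T(55,20)),("b",(.135,-.125,.128),"t",T(387,50)),
("b",(.135,-.125,.128),"s",S(430,215)),("b",(.135,.125,.128),"s",S(790,152)),("b",(-.015,-.125,.128),"s",S(355,88)),("b",(-.015,.125,.128),"s",S(675,33)),("b",(-.015,.125,.128),"t",T(24,215))]
def res(p,full=0):
    o=[]
    for k,q,c,uv in obs:
        q=np.array(q); q=ry(p[3])@q if k=="f" else q
        P=rz(p[2])@q+np.r_[p[0],p[1],.032]; o.append(proj("scene" if c=="s" else "top",P)[0]-uv)
    return np.ravel(o)
r=least_squares(res,[.6,.0,0,.5],loss="soft_l1"); print("flap",r.x); print(res(r.x).reshape(-1,2).round(1).tolist())
p=r.x; H=np.r_[p[0],p[1],.032]
for th in(p[3],0): print("ring at",th,H+rz(p[2])@ry(th)@np.array([-.035,0,.165]))
# rest post tops
O=[((.07,.035),"t",T(503,298)),((.07,-.035),"t",T(597,296)),((-.07,-.035),"t",T(606,468)),((-.07,.035),"t",T(514,474)),((-.05,-.035),"t",T(606,447)),((.07,-.035),"s",S(92,240)),((.07,.035),"s",S(186,207))]
rr=lambda p:np.ravel([proj("top" if c=="t" else "scene",rz(p[2])@np.r_[q,0]+np.r_[p[0],p[1],.065])[0]-uv for q,c,uv in O])
r=least_squares(rr,[.4,-.27,0],loss="soft_l1"); print("rest",r.x,rr(r.x).reshape(-1,2).round(1).tolist())
E
python3 m.py
```

```text
ring (array([ 0.66807396, -0.02276952,  0.19053306]), np.float64(7.921365081974636e-05))
hooktip (array([ 0.63316744, -0.28142027,  0.02600568]), np.float64(0.0025581587700379818))
tail [ 0.36419545 -0.30900336  0.079     ] woodfront [ 0.5798146  -0.28419923  0.079     ] bend [ 0.62969668 -0.27824817  0.076     ]
tail tri (array([ 0.36419113, -0.30868544,  0.07436156]), np.float64(0.002322596211321927))
flap [ 0.6116889  -0.01887885 -0.08783763  0.55126588]
[[0.6, -0.1], [-0.5, -0.0], [-0.4, -0.4], [-0.7, -0.1], [-0.2, -0.6], [-0.0, -1.3], [-3.6, -1.9], [1.1, -0.5], [-0.9, 0.7], [2.0, -3.1], [-2.8, -2.9], [2.5, -3.4], [-2.7, 1.0]]
ring at 0.5512658758848361 [ 0.66807688 -0.02384462  0.19088907]
ring at 0 [ 0.57682384 -0.01580849  0.197     ]
rest [ 0.50177978 -0.29035913  0.052456  ] [[2.3, 0.3], [-0.3, -0.1], [-0.2, 1.6], [1.2, 0.7], [-0.7, -0.2], [0.2, 0.9], [1.1, 3.2]]
```

Ring, flap, pole and rest are located: flap tilt about 0.55, pole yaw about 6.6°. Only the brown rest carries the pole, and the crop confirms it. Next I turn and move above the grip point.

Request:
jog_arm:
  deltas:
    - [0,0,0.095,0,0,0,-1]
    - [0,0,0.095,0,0,0,-1]
    - [0,0,0,0.1,-0.075,0,-1]
    - [0,0,0,0.1,-0.075,0,-1]
    - [0,0,0,0.1,-0.075,0,-1]
    - [0,0,0,0.1,-0.075,0.03,-1]
    - [0,0,0,0.1,-0.075,0.05,-1]
    - [0,0,0,0.097,-0.074,0.05,-1]

```text
t: 1.1
ee_pos: [0.5057, -0.2979, 0.2417]
tool_rot: [[0.994, 0.113, 0.0], [0.113, -0.994, -0.0], [0.0, 0.0, -1.0]]
contact_force: [-0.3, -1.2, -0.5]
gripper_width: 0.0857
grip_force: 0.0
```

```bash
cat >> h.py <<'E'
def go(P,yaw):
    "remaining deltas (normalised, tool axes): tool-down goal, tool x at yaw deg"
    s=env.state(); R=np.array(s["tool_rot"]); a=np.radians(yaw); c,d=np.cos(a),np.sin(a)
    G=np.array([[c,d,0],[d,-c,0],[0,0,-1.]])
    w=cv2.Rodrigues(R.T@G)[0].ravel()/(np.pi/2); x=R.T@(np.array(P)-s["ee_pos"])/.5
    # shift expressed in goal axes too (turn first)
    print("t",s["t"],"pos",np.round(s["ee_pos"],4),"turn",w.round(3),"shift",x.round(4),"after turn",(G.T@(np.array(P)-s["ee_pos"])/.5).round(4),
      "F",np.round(s["contact_force"],1),"M",np.round(s["moment"],2),"w",round(s["gripper_width"],4),"grip",s["grip_force"])
E
python3 -c "
from h import *
go([.511,-.292,.126],6.56)"
```

```text
t 1.1 pos [ 0.5057 -0.2979  0.2417] turn [ 0.    -0.    -0.001] shift [ 0.0118 -0.0105  0.2313] after turn [ 0.0119 -0.0105  0.2313] F [-0.3 -1.2 -0.5] M [-0.04 -0.04 -0.  ] w 0.0857 grip 0.0
```

Request:
jog_arm:
  deltas:
    - [0,0,0,0,0,0.02,-1]
    - [0,0,0,0,0,0,-1]

```text
t: 1.35
ee_pos: [0.504, -0.2989, 0.2309]
tool_rot: [[0.993, 0.114, -0.003], [0.114, -0.993, 0.001], [-0.002, -0.002, -1.0]]
contact_force: [0.2, -0.6, -0.6]
gripper_width: 0.0854
grip_force: 0.0
```

```bash
python3 -c "
from h import *
go([.511,-.292,.126],6.56)"
```

```text
t 1.35 pos [ 0.504  -0.2989  0.2309] turn [-0.001  0.002 -0.   ] shift [ 0.0161 -0.0118  0.2097] after turn [ 0.0156 -0.0121  0.2097] F [ 0.2 -0.6 -0.6] M [-0.05 -0.04  0.02] w 0.0854 grip 0.0
```

Request:
jog_arm:
  deltas:
    - [0,0,0,0.0155,-0.012,0.02,-1]
    - [0,0,0,0,0,0.06,-1]
    - [0,0,0,0,0,0.06,-1]
    - [0,0,0,0,0,0.045,-1]
    - [0,0,0,0,0,0.025,-1]
    - [0,0,0,0,0,0,-1]

```text
t: 2.1
ee_pos: [0.511, -0.2928, 0.1268]
tool_rot: [[0.994, 0.112, -0.001], [0.112, -0.994, 0.001], [-0.001, -0.001, -1.0]]
contact_force: [0.1, -0.3, 0.1]
gripper_width: 0.086
grip_force: 0.0
```

```bash
python3 -c "
from h import *
go([.511,-.292,.126],6.56)
cv2.imwrite('pics/g1.png',np.hstack([cv2.resize(crop('scene',None,180,150,160,200,1,0),(400,500)),cv2.resize(crop('top',None,310,140,130,180,1,0),(361,500))]))"
```

```text
t 2.1 pos [ 0.511  -0.2928  0.1268] turn [-0.001  0.001 -0.001] shift [ 0.0002 -0.0017  0.0015] after turn [ 0.0002 -0.0017  0.0015] F [ 0.1 -0.3  0.1] M [-0.02  0.04  0.05] w 0.086 grip 0.0
```

View pics/g1.png

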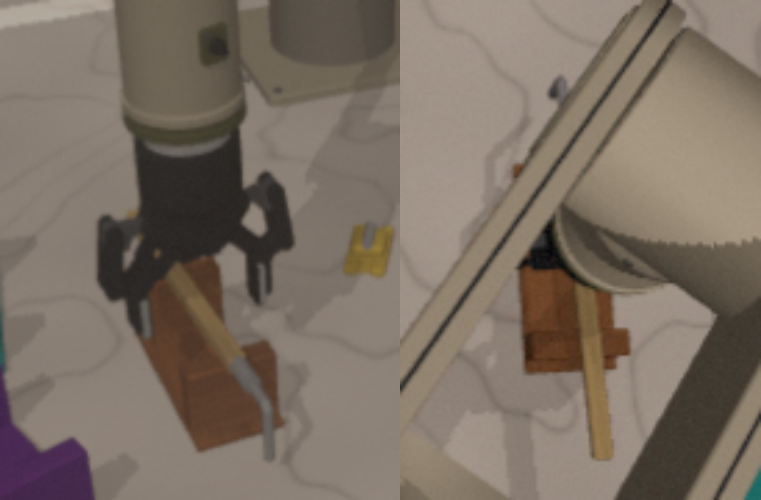

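The fingers straddle the bar between the posts, with the hook at the crop's (268,450). Closing the gripper.

Request:
jog_arm:
  deltas:
    - [0,0,0,0,0,0,1]
    - [0,0,0,0,0,0,1]
    - [0,0,0,0,0,0,1]
    - [0,0,0,0,0,0,1]
    - [0,0,0,0,0,0,1]
    - [0,0,0,0,0,0,1]

```text
t: 2.95
ee_pos: [0.5118, -0.2927, 0.1277]
tool_rot: [[0.994, 0.113, 0.0], [0.113, -0.994, -0.0], [0.0, 0.0, -1.0]]
contact_force: [-0.4, 1.1, 2.8]
gripper_width: 0.0128
grip_force: 58.9
```

Request:
jog_arm:
  deltas:
    - [0,0,0,0,0,-0.02,1]
    - [0,0,0,0,0,-0.05,1]
    - [0,0,0,0,0,-0.08,1]
    - [0,0,0,0,0,-0.08,1]
    - [0,0,0,0,0,-0.07,1]
    - [0,0,0,0,0,-0.03,1]
    - [0,0,0,0,0,0,1]

```text
t: 3.82
ee_pos: [0.5119, -0.2928, 0.2932]
tool_rot: [[0.994, 0.113, 0.001], [0.113, -0.994, -0.001], [0.001, 0.001, -1.0]]
contact_force: [-0.1, 0.3, -1.4]
gripper_width: 0.0132
grip_force: 58.5
```

```bash
python3 -c "
from h import *
go([.511,-.292,.126],6.56)
"
```

```text
t 3.825 pos [ 0.5119 -0.2928  0.2932] turn [ 0.001 -0.001 -0.001] shift [-0.002  -0.0023  0.3344] after turn [-0.0016 -0.0019  0.3344] F [-0.1  0.3 -1.4] M [-0.01 -0.02  0.01] w 0.0132 grip 58.46452832221985
```

Request:
jog_arm:
  deltas:
    - [0,0,0,0,0,-0.05,1]
    - [0,0,0.06,0,0,-0.053,1]
    - [0,0,0.069,0,0,0,1]
    - [0,0,0,0,0,0,1]

```text
t: 4.32
ee_pos: [0.5111, -0.2923, 0.3417]
tool_rot: [[0.996, -0.089, -0.003], [-0.089, -0.996, 0.002], [-0.003, -0.002, -1.0]]
contact_force: [-0.1, -0.1, -2.2]
gripper_width: 0.0126
grip_force: 58.4
```

```bash
python3 -c "
from h import *
go([.5485,-.0128,.345],-5)
"
```

```text
t 4.325 pos [ 0.5111 -0.2923  0.3417] turn [-0.001  0.002 -0.001] shift [ 0.0249 -0.5635 -0.0058] after turn [ 0.0257 -0.5634 -0.0066] F [-0.1 -0.1 -2.2] M [-0.03 -0.02  0.06] w 0.0126 grip 58.431681990623474
```

Request:
jog_arm:
  deltas:
    - [0,0,0,0,-0.06,-0.006,1]
    - [0,0,0,0.005,-0.1,0,1]
    - [0,0,0,0.005,-0.1,0,1]
    - [0,0,0,0.005,-0.1,0,1]
    - [0,0,0,0.005,-0.09,0,1]
    - [0,0,0,0.0055,-0.07,0,1]
    - [0,0,0,0,-0.043,0,1]
    - [0,0,0,0,0,0,1]

```text
t: 5.32
ee_pos: [0.5489, -0.0119, 0.3449]
tool_rot: [[0.996, -0.084, -0.003], [-0.084, -0.996, 0.001], [-0.003, -0.0, -1.0]]
contact_force: [-1.0, -0.2, -0.6]
gripper_width: 0.0131
grip_force: 58.6
```

```bash
python3 -c "
from h import *
go([.5485,-.0128,.345],-5)
S=env.grab_frame('scene')[:,:,::-1];Tt=env.grab_frame('top')[:,:,::-1]
cv2.imwrite('pics/f.png',S);cv2.imwrite('pics/ft.png',Tt)
f=lambda a,u,v:cv2.resize(a[v:v+125,u:u+100],(400,500),interpolation=cv2.INTER_CUBIC)
cv2.imwrite('pics/g2.png',np.hstack([f(S,385,150),f(Tt,180,60)]))"
```

```text
t 5.325 pos [ 0.5489 -0.0119  0.3449] turn [-0.     0.002  0.002] shift [-0.0006  0.0018 -0.0002] after turn [-0.0006  0.0018 -0.0002] F [-1.  -0.2 -0.6] M [-0.01  0.03  0.02] w 0.0131 grip 58.61389338970184
```

View pics/g2.png

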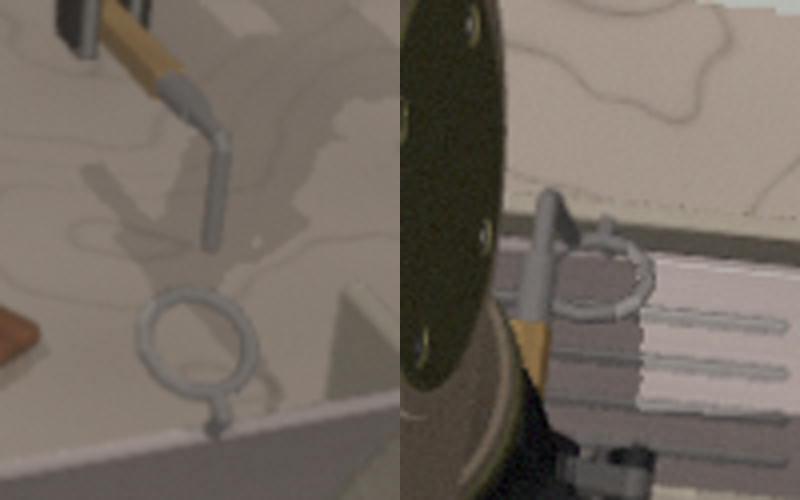

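The scene crop shows the hook tip at about (437.8,212), above the ring at (434,236). The top view shows the tip at about (224,120). I'll triangulate both.

```bash
python3 -c "
from h import *
print(tri((437.75,211.5),(223.7,120.5)),tri((439.2,184.5),(217.5,109)))
print(onz('scene',(437.75,211.5),.237),onz('top',(223.7,120.5),.237))
print('ring',tri((385+197/4,150+343/4),(180+200/4,60+276/4)))
H=np.array([.668,-.0235,.191]);e=np.array(env.state()['ee_pos']);print('expected tip',proj('scene',[e[0]+.1195,e[1]-.0101,.237]),proj('top',[e[0]+.1195,e[1]-.0101,.237]))"
```

```text
(array([ 0.66779523, -0.0228097 ,  0.23839371]), np.float64(0.003069051488927013)) (array([ 0.66734525, -0.02417933,  0.28957555]), np.float64(0.0003320541123315259))
[ 0.66577022 -0.0197004   0.237     ] [ 0.66753056 -0.0239703   0.237     ]
ring (array([ 0.66891658, -0.02488933,  0.19141532]), np.float64(0.0031957840304465365))
expected tip [[436.48620741 212.75482616]] [[223.58427812 119.91581049]]
```

The tip is directly over the ring centre, so I lower it 68 mm.

Request:
jog_arm:
  deltas:
    - [0,0,0,0,0.002,0.03,1]
    - [0,0,0,0,0,0.03,1]
    - [0,0,0,0,0,0.03,1]
    - [0,0,0,0,0,0.03,1]
    - [0,0,0,0,0,0.016,1]
    - [0,0,0,0,0,0,1]

```text
t: 6.18
ee_pos: [0.549, -0.0143, 0.278]
tool_rot: [[0.996, -0.089, -0.001], [-0.089, -0.996, 0.0], [-0.001, -0.0, -1.0]]
contact_force: [-0.1, -0.9, -0.6]
gripper_width: 0.0128
grip_force: 58.6
```

```bash
python3 -c "
from h import *
go([.5485,-.0128,.277],-5)
S=env.grab_frame('scene')[:,:,::-1];Tt=env.grab_frame('top')[:,:,::-1]
f=lambda a,u,v:cv2.resize(a[v:v+125,u:u+100],(400,500),interpolation=cv2.INTER_CUBIC)
cv2.imwrite('pics/g3.png',np.hstack([f(S,385,150),f(Tt,180,60)]))"
```

```text
t 6.175 pos [ 0.549  -0.0143  0.278 ] turn [-0.     0.001 -0.001] shift [-0.0012 -0.0029  0.0021] after turn [-0.0012 -0.0029  0.0021] F [-0.1 -0.9 -0.6] M [-0.01  0.06 -0.02] w 0.0128 grip 58.599480986595154
```

View pics/g3.png

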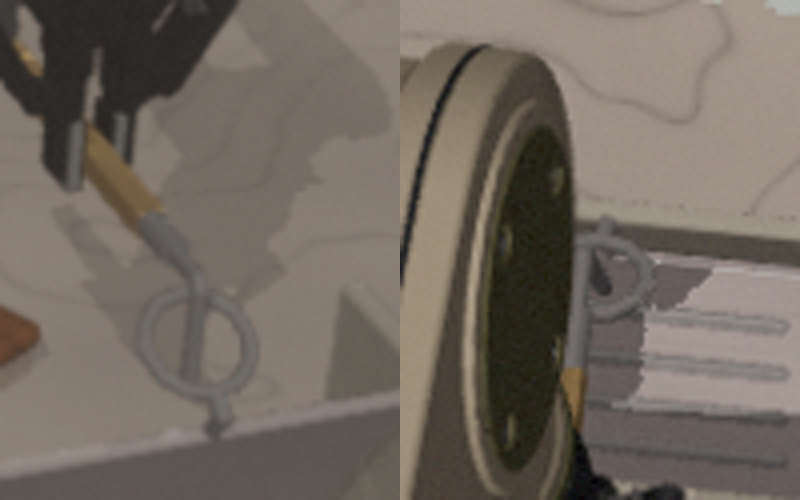

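The hook is down inside the ring with no contact force. Pulling along tool -x.

Request:
jog_arm:
  deltas:
    - [0,0,0,-0.012,0,0,1]
    - [0,0,0,-0.02,0,0,1]
    - [0,0,0,-0.03,0,0,1]
    - [0,0,0,-0.03,0,0,1]
    - [0,0,0,-0.03,0,0,1]
    - [0,0,0,-0.03,0,0,1]
    - [0,0,0,-0.025,0,0,1]
    - [0,0,0,-0.015,0,0,1]

```text
t: 7.28
ee_pos: [0.453, -0.0057, 0.279]
tool_rot: [[0.996, -0.089, 0.001], [-0.089, -0.996, 0.0], [0.001, -0.0, -1.0]]
contact_force: [2.1, 0.6, -1.5]
gripper_width: 0.0131
grip_force: 58.4
```

Request:
jog_arm:
  deltas:
    - [0,0,0,-0.008,0,0,1]
    - [0,0,0,-0.006,0,0,1]
    - [0,0,0,0,0,0,1]

```text
t: 7.65
ee_pos: [0.4466, -0.0052, 0.2789]
tool_rot: [[0.996, -0.089, -0.0], [-0.089, -0.996, 0.0], [-0.0, 0.0, -1.0]]
contact_force: [0.0, -0.7, -0.3]
gripper_width: 0.0129
grip_force: 58.5
```

Request:
jog_arm:
  deltas:
    - [0,0,0,-0.006,0,0,1]
    - [0,0,0,-0.006,0,0,1]

```text
t: 7.9
ee_pos: [0.4414, -0.0047, 0.279]
tool_rot: [[0.996, -0.089, 0.002], [-0.089, -0.996, -0.0], [0.002, -0.0, -1.0]]
contact_force: [15.0, -0.8, -5.5]
gripper_width: 0.0128
grip_force: 58.4
```

Request:
jog_arm:
  deltas:
    - [0,0,0,-0.005,0,0,1]
    - [0,0,0,0,0,0,1]

```text
t: 8.15
ee_pos: [0.4408, -0.0048, 0.2798]
tool_rot: [[0.996, -0.089, 0.008], [-0.089, -0.996, -0.001], [0.008, -0.0, -1.0]]
contact_force: [20.7, -1.1, -9.1]
gripper_width: 0.0129
grip_force: 58.5
```

```bash
python3 -c "
from h import *
go([.441,-.005,.278],-5)
S=env.grab_frame('scene')[:,:,::-1]
cv2.imwrite('pics/f3.png',S)
cv2.imwrite('pics/g4.png',cv2.resize(S[120:360,320:540],(550,600),interpolation=cv2.INTER_CUBIC))
for th in(0,.05): 
  c,s=np.cos(th),np.sin(th)
  print(th,proj('scene',[[.6117-.0349*c+.164*s,-.0158,.032+.165*c+.035*s],[.6117+.15*s+.0088,-.0189+.1,.032+.15*c],[.6117+.15*s-.0088,-.0189-.1,.032+.15*c]]))"
```

```text
t 8.15 pos [ 0.4408 -0.0048  0.2798] turn [-0.    -0.005 -0.001] shift [0.0004 0.0004 0.0037] after turn [0.0004 0.0004 0.0037] F [20.7 -1.1 -9.1] M [-0.12 -2.8   0.08] w 0.0129 grip 58.549895882606506
0 [[412.30195038 206.42619285]
 [469.38481066 214.91092402]
 [366.64362753 232.01565909]]
0.05 [[414.55413229 207.84863173]
 [471.63725078 216.99159842]
 [368.45202328 234.30434609]]
```

View pics/g4.png

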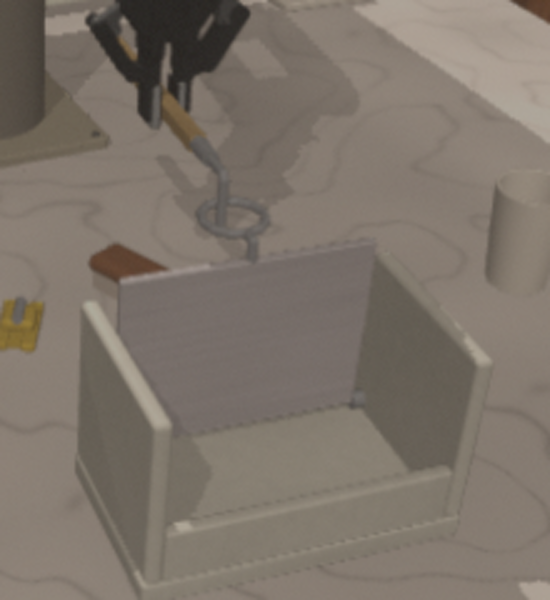

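The flap is at its stop: 15–20 N pull, and the ring at (412.8,206.8) matches tilt 0. Next I centre the hook in the ring and check before lifting.

Request:
jog_arm:
  deltas:
    - [0,0,0,0.008,0,0,1]
    - [0,0,0,0.012,0,0,1]
    - [0,0,0,0.012,0,0,1]
    - [0,0,0,0,0,0,1]

```text
t: 8.7
ee_pos: [0.4544, -0.0059, 0.2787]
tool_rot: [[0.996, -0.089, -0.001], [-0.089, -0.996, 0.0], [-0.001, 0.0, -1.0]]
contact_force: [-0.8, 0.1, -0.3]
gripper_width: 0.0127
grip_force: 59.8
```

```bash
python3 -c "
from h import *
go([.4575,-.0063,.278],-5)
S=env.grab_frame('scene')[:,:,::-1];Tt=env.grab_frame('top')[:,:,::-1]
f=lambda a,u,v:cv2.resize(a[v:v+125,u:u+100],(400,500),interpolation=cv2.INTER_CUBIC)
cv2.imwrite('pics/g5.png',np.hstack([f(S,365,130),f(Tt,180,100)]))"
```

```text
t 8.7 pos [ 0.4544 -0.0059  0.2787] turn [ 0.     0.    -0.001] shift [0.0062 0.0002 0.0015] after turn [0.0062 0.0002 0.0015] F [-0.8  0.1 -0.3] M [-0.01  0.02 -0.03] w 0.0127 grip 59.83563780784607
```

View pics/g5.png

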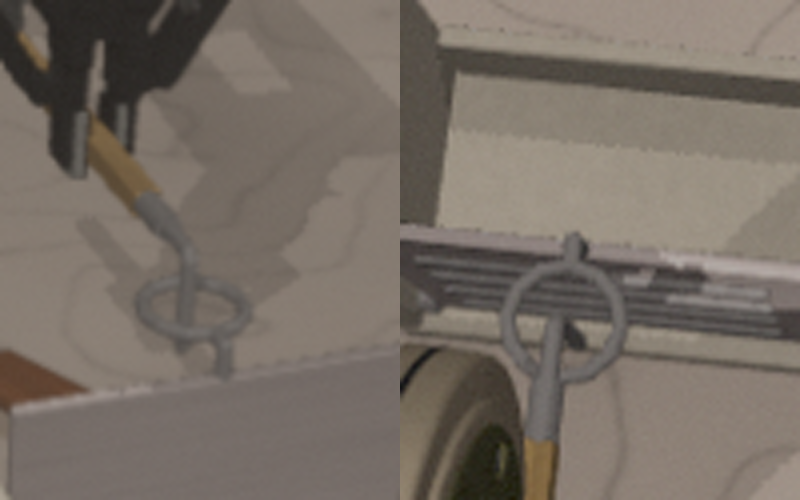

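The hook is centred in the ring and the flap is upright. Lifting straight out.

Request:
jog_arm:
  deltas:
    - [0,0,0,0,0,-0.02,1]
    - [0,0,0,0,0,-0.03,1]
    - [0,0,0,0,0,-0.03,1]
    - [0,0,0,0,0,-0.04,1]
    - [0,0,0,0,0,-0.03,1]
    - [0,0,0,0,0,0,1]

```text
t: 9.55
ee_pos: [0.4549, -0.006, 0.3559]
tool_rot: [[0.996, -0.089, 0.003], [-0.089, -0.996, -0.0], [0.003, 0.0, -1.0]]
contact_force: [0.2, 0.1, -1.2]
gripper_width: 0.0128
grip_force: 59.8
```

```bash
python3 -c "
from h import *
go([.44,-.006,.278],-5)
S=env.grab_frame('scene')[:,:,::-1];Tt=env.grab_frame('top')[:,:,::-1]
f=lambda a,u,v:cv2.resize(a[v:v+125,u:u+100],(400,500),interpolation=cv2.INTER_CUBIC)
cv2.imwrite('pics/g6.png',np.hstack([f(S,365,110),f(Tt,180,100)]))
s=env.state();e=np.array(s['ee_pos']);X=np.array(s['tool_rot'])[:,0]
for o in([.12,0],[.12,.052],[.095,0],[.07,0]):
  P=e+X*o[0]-[0,0,.0557+o[1]];print(o,P,(proj('scene',P)[0]-[365,110])*4,(proj('top',P)[0]-[180,100])*4+[400,0])"
```

```text
t 9.55 pos [ 0.4549 -0.006   0.3559] turn [ 0.    -0.002 -0.001] shift [-0.0301  0.0027  0.1557] after turn [-0.0296  0.0026  0.1558] F [ 0.2  0.1 -1.2] M [ 0.01  0.04 -0.02] w 0.0128 grip 59.80953097343445
[0.12, 0] [ 0.57368102 -0.01656476  0.29795956] [201.59347886 182.17409174] [514.78288346 276.88511139]
[0.12, 0.052] [ 0.57368102 -0.01656476  0.24595956] [192.66091644 288.03441109] [543.63805405 306.63403241]
[0.095, 0] [ 0.54878064 -0.01433525  0.29796449] [178.6181041  158.67672402] [506.24854829 344.55195786]
[0.07, 0] [ 0.52388025 -0.01210573  0.29796943] [156.52515443 136.12504333] [497.76560487 412.73621827]
```

View pics/g6.png

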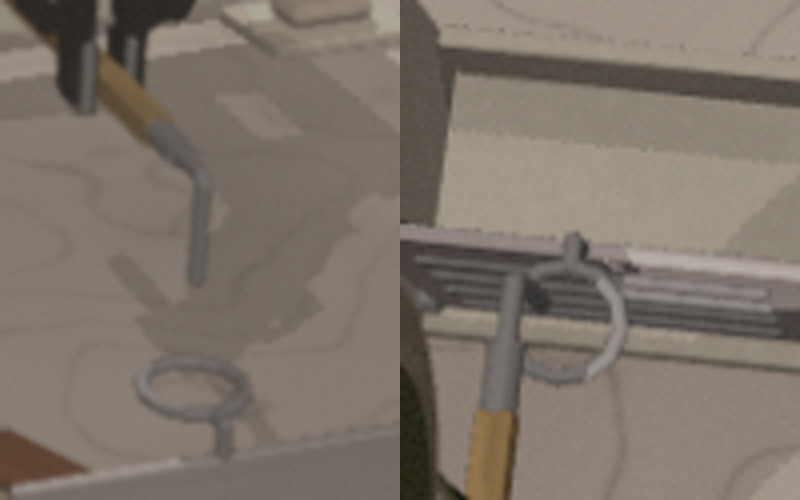

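The hook is out, the pole hasn't slipped (predicted and seen tip positions agree within 1 px), and the flap has stayed upright. Carrying the pole back.

Request:
jog_arm:
  deltas:
    - [0,0,0,0.01,0.05,0,1]
    - [0,0,0,0.03,0.09,0,1]
    - [0,0,0,0.03,0.1,0,1]
    - [0,0,0,0.03,0.1,0,1]
    - [0,0,-0.03,0.03,0.1,0,1]
    - [0,0,-0.05,0.02,0.08,0,1]
    - [0,0,-0.048,0,0.02,0,1]
    - [0,0,0,0,0,0,1]

```text
t: 10.65
ee_pos: [0.5075, -0.2818, 0.3522]
tool_rot: [[0.994, 0.11, -0.002], [0.11, -0.994, 0.002], [-0.002, -0.002, -1.0]]
contact_force: [0.2, 0.4, -0.6]
gripper_width: 0.0128
grip_force: 59.8
```

```bash
python3 -c "
from h import *
go([.5118,-.2927,.1277],6.5)"
```

```text
t 10.65 pos [ 0.5075 -0.2818  0.3522] turn [-0.001  0.001 -0.002] shift [0.0071 0.0235 0.449 ] after turn [0.0061 0.0227 0.4491] F [ 0.2  0.4 -0.6] M [ 0.03  0.03 -0.03] w 0.0128 grip 59.81504201889038
```

Down 205 mm with a lateral correction, then a check before the final 19 mm.

Request:
jog_arm:
  deltas:
    - [0,0,0,0.006,0.0225,0.03,1]
    - [0,0,0,0,0,0.08,1]
    - [0,0,0,0,0,0.09,1]
    - [0,0,0,0,0,0.09,1]
    - [0,0,0,0,0,0.08,1]
    - [0,0,0,0,0,0.04,1]
    - [0,0,0,0,0,0,1]
    - [0,0,0,0,0,0,1]

```text
t: 11.65
ee_pos: [0.5132, -0.2926, 0.1508]
tool_rot: [[0.994, 0.112, 0.002], [0.112, -0.994, -0.002], [0.002, 0.002, -1.0]]
contact_force: [0.3, 0.1, -0.5]
gripper_width: 0.0125
grip_force: 59.8
```

```bash
python3 -c "
from h import *
go([.5118,-.2927,.1277],6.5)"
```

```text
t 11.65 pos [ 0.5132 -0.2926  0.1508] turn [ 0.001 -0.001 -0.001] shift [-0.003  -0.0001  0.0461] after turn [-0.0029 -0.0001  0.0461] F [ 0.3  0.1 -0.5] M [-0.04 -0.   -0.  ] w 0.0125 grip 59.832390546798706
```

Request:
jog_arm:
  deltas:
    - [0,0,0,-0.003,0,0.02,1]
    - [0,0,0,0,0,0.015,1]
    - [0,0,0,0,0,0.008,1]
    - [0,0,0,0,0,0.003,1]
    - [0,0,0,0,0,0,1]

```text
t: 12.28
ee_pos: [0.5107, -0.2922, 0.1277]
tool_rot: [[0.994, 0.112, -0.0], [0.112, -0.994, -0.0], [-0.0, 0.0, -1.0]]
contact_force: [-8.4, 4.9, 16.2]
gripper_width: 0.0128
grip_force: 62.0
```

The pole is seated on the posts (16 N). I ease off slightly and open.

Request:
jog_arm:
  deltas:
    - [0,0,0,0,0,-0.002,1]
    - [0,0,0,0,0,0,0.7]
    - [0,0,0,0,0,0,0.3]
    - [0,0,0,0,0,0,-0.2]
    - [0,0,0,0,0,0,-1]
    - [0,0,0,0,0,0,-1]
    - [0,0,0,0,0,0,-1]
    - [0,0,0,0,0,0,-1]

```text
t: 13.28
ee_pos: [0.5107, -0.2922, 0.1269]
tool_rot: [[0.994, 0.112, -0.0], [0.112, -0.994, 0.0], [-0.0, -0.0, -1.0]]
contact_force: [-0.4, -0.3, -0.4]
gripper_width: 0.0852
grip_force: 0.0
```

Request:
jog_arm:
  deltas:
    - [0,0,0,0,0,-0.02,-1]
    - [0,0,0,0,0,-0.05,-1]
    - [0,0,0,0,0,-0.08,-1]
    - [0,0,0,0,0,-0.1,-1]
    - [0,0,0,-0.05,0.08,-0.05,-1]
    - [0,0,0,-0.07,0.1,0,-1]
    - [0,0,0,-0.07,0.1,0,-1]
    - [0,0,0,-0.05,0.08,0,-1]

```text
t: 14.28
ee_pos: [0.4101, -0.4865, 0.2781]
tool_rot: [[0.994, 0.111, 0.001], [0.111, -0.994, -0.001], [0.0, 0.001, -1.0]]
contact_force: [0.9, 0.3, 0.6]
gripper_width: 0.0857
grip_force: 0.0
```

```bash
python3 -c "
from h import *
go([.5118,-.2927,.1277],6.5)
S=env.grab_frame('scene')[:,:,::-1];Tt=env.grab_frame('top')[:,:,::-1]
cv2.imwrite('pics/g7.png',np.hstack([cv2.resize(S[170:360,200:520],(480,285)),cv2.resize(Tt[80:330,150:420],(308,285))]))"
```

```text
t 14.275 pos [ 0.4101 -0.4865  0.2781] turn [ 0.001 -0.    -0.002] shift [ 0.2448 -0.3631  0.3004] after turn [ 0.2459 -0.362   0.3008] F [0.9 0.3 0.6] M [-0.05 -0.03 -0.01] w 0.0857 grip 0.0
```

View pics/g7.png

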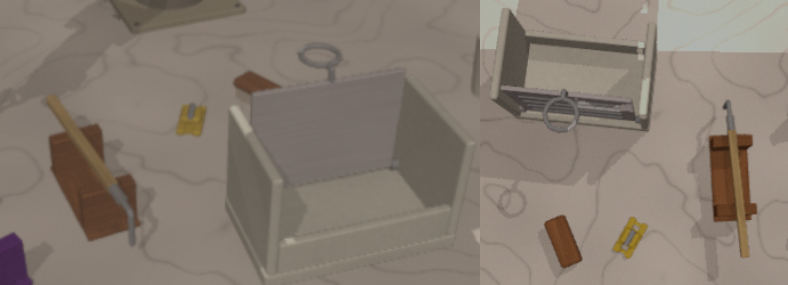

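The pole lies across both posts with the hook hanging down. The flap is upright, with its ring at about (413,207), which matches shut (412.3,206.4). Handing in.

```bash
python3 -c "
from station import env
print(env.hand_in())"
```

```text
the job is handed in; nothing more can be done
None
```

The job is handed in at about 14 s of the 50 s allowed: I pulled the flap to its stop with the hook, lifted the hook out, and laid the pole back across both posts, hook down; the last picture showed the flap still shut.

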